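# Fit the filling sleeve on the pill dispensing tower

### The job

Fit the filling sleeve back on the dispensing tower: of the three sleeves standing on the trolley take the one whose bore just fits the tower's slanted filling neck, and push it down the neck notched end first. Feel for the two lugs of the collar by turning the sleeve until its notches drop over them and it sits flush on the collar; keep hold of it until it is fully home, then let go. Leave the other sleeves and everything else standing where they are.

Things in the scene. Friction and masses are not known exactly. Their poses are not given: they have to be found in the camera images.
- sleeve_a: loose ivory plastic tube, twelve-sided, open both ends, upright, 120 mm long, across flats 40 mm outside, 32 mm bore (too narrow for the 37 mm neck). Origin: on its axis at the notched lower end; z along the tube to the plain end. Two notches through the wall of that end, 14 mm deep, 9 to 12 mm wide, at +x and -x; flats face 0, 30, 60.. degrees from x
- sleeve_b: loose ivory plastic tube, twelve-sided, open both ends, upright, 120 mm long, across flats 47 mm outside, 39 mm bore (the one that just fits the 37 mm neck). Origin: on its axis at the notched lower end; z along the tube to the plain end. Two notches through the wall of that end, 14 mm deep, 9 to 12 mm wide, at +x and -x; flats face 0, 30, 60.. degrees from x
- sleeve_c: loose ivory plastic tube, twelve-sided, open both ends, upright, 120 mm long, across flats 56 mm outside, 48 mm bore (far too loose on the 37 mm neck). Origin: on its axis at the notched lower end; z along the tube to the plain end. Two notches through the wall of that end, 14 mm deep, 9 to 12 mm wide, at +x and -x; flats face 0, 30, 60.. degrees from x
- neck: the tower's fixed filling neck: round spigot 37 mm in diameter, 68 mm long, its last 12 mm tapering to 24 mm; leans 32 degrees from vertical, away from the tower. Origin: on its axis in the upper face of the aluminium collar (68 mm across) where the sleeve must sit; z outward along the neck; y level; x towards the tower
- collar (a point): same point as the neck's origin. Two lugs on the collar, half a turn apart, 5 mm wide, 10 mm high, out to 28 mm from the axis, enter the notches. The collar is clamped at an unmeasured angle, too stiff to turn with the sleeve: the lugs' line lies within 0.5 rad either way of the neck's y axis, about z. Unless notches meet lugs within about 0.06 rad the sleeve stops 10 mm short
- neck_tip (a point): centre of the neck's free end, 68 mm from the collar along the neck's axis
- tower: fixed dispensing tower, 240 x 170 mm base, column face 95 mm behind the neck rising to 430 mm with stacked drums. Origin at the centre of its underside; neck on its -x side, clear chute to a ramekin on its -y side, z up
- ramekin: white ceramic ramekin under the chute, 86 mm across, 44 mm tall, bystander. Origin at the centre of its underside
- vial_a: amber vial with white cap, 34 mm across, 66 mm tall, upright bystander. Origin at the centre of its underside
- vial_b: amber vial with white cap, 34 mm across, 66 mm tall, upright bystander. Origin at the centre of its underside
- vial_c: amber vial with white cap, 34 mm across, 66 mm tall, upright bystander. Origin at the centre of its underside
- domino: tortoiseshell domino lying flat, 50 x 25 x 10 mm, bystander. Origin at the centre of its underside, x along its length
- counter: chrome hand tally counter lying on its back, 48 mm across, 44 mm tall, bystander. Origin at the centre of its underside
Things that resemble listed ones, but are neither listed nor needed, are in the scene too. What is shaped like the sleeve_c but black is not meant. What is shaped like the sleeve_b but blue is not meant.

How it is judged (in metres and radians):
On the way:
1. the 39 mm bore sleeve sits home on the collar while the gripper still touches it (distance between sleeve_b and neck below 0.005 m and angle between the z axis of sleeve_b and the z axis of neck, either way round below 0.08 rad and contact force between the fingers and sleeve_b above 0.3 N), for 0.1 s.
At the end, for the whole second after the job is handed in: the 39 mm bore sleeve is on the neck, notched end down, its lower end within 5 mm of the neck origin and its axis within 0.08 rad of the neck's, at rest; the other sleeves, ramekin, vials, domino and counter stand upright within 30 mm of where they began (distance between sleeve_b and neck below 0.005 m and angle between the z axis of sleeve_b and the z axis of neck, either way round below 0.08 rad and linear speed of sleeve_b below 0.02 m/s and distance of each of vial_a, vial_b, vial_c, domino, counter, ramekin, sleeve_a, sleeve_c from where it was at the start of the episode below 0.03 m and angle between each of vial_a, vial_b, vial_c, domino, counter, ramekin, sleeve_a, sleeve_c's own z axis and vertical below 0.3 rad); the robot touches nothing.
It fails at once if a bystander or another sleeve is moved by more than 60 mm or knocked over (distance of any of vial_a, vial_b, vial_c, domino, counter, ramekin, sleeve_a, sleeve_c from where it was at the start of the episode above 0.06 m or angle between any of vial_a, vial_b, vial_c, domino, counter, ramekin, sleeve_a, sleeve_c's own z axis and vertical above 0.8 rad).
It also fails if it takes over 48 s, if anything falls off the work surface, if the arm or the gripper's body presses on something with over 40 N, if the wrist force passes 120 N, or if a joint passes its speed limit or range.

### The arm

A 6-joint arm with a two-finger parallel gripper is mounted at the origin on the work surface. World frame = base frame: x ahead of the robot, y to its left, z up, the work surface at z = 0. Lengths are in mm, angles in rad, forces in N, time in s.
With the tool pointing down it reaches from about 400 to 925 mm from the base axis. Payload 12.5 kg.
Tool frame: the origin (TCP) lies on the centre line of the jaws, within the pads' length; the fingertips stand 17 mm ahead of it and the grasp point (between the pads) lies 2 mm behind it; z points along the fingers, y is the line along which they close (so a half turn about z gives the same grasp; the last joint's range is limited). The gripper opens to 95 mm and grips with 3 to 60 N. Pads are 20 mm wide; open, the fingers measure 119 mm over their backs; the gripper's body (75 mm by 180 mm) begins 59 mm behind the grasp point.
Start: joints at [1.216, 0.491, 1.559, -0, 1.092, -0.106], TCP at [153.882, 605.777, 231.661] pointing down, gripper open.
Joint ranges: [-3.1, 3.1], [-0.84, 2.19], [0.05, 2.79], [-1.13, 4.28], [0.06, 2.93], [-2.69, 2.69]. Speed limits (rad/s): [2.22, 2.22, 2.79, 3.14, 3.14, 3.14].

### API

Orientations are given as [roll, pitch, yaw] about the fixed x, y, z axes, in that order (R = Rz(yaw) Ry(pitch) Rx(roll)).
In Python, from cell import env gives the robot as it stands.
- The arm moves only by the tool drive_tool, never from a script. Its argument "deltas" is text: rows parted by semicolons, each of 4 numbers parted by spaces: the shift along the world's x, y, z normalised to -1 to 1, where 1 is 100 mm, then the turn about the world's z normalised to -1 to 1, where 1 is 180 degrees. A call has 1 to 10 rows; each row shifts and turns the commanded pose from where the row before left it; what a row does not reach is not made up. A row lasts 1/12 s, in which the tool goes at most 41.7 mm and 7.16 degrees, less where a joint would pass 70% of its speed; a pose out of reach is approached as far as the arm can. A call with a number of a shift or a turn outside -1 to 1 is refused whole. A call with a gripper value outside its range is refused whole. "gripper" is the closure, from 0 (fully open) to 1 (shut), set as the call begins (left out, the last holds). The fingers move at their own pace and stop on an object; the grip force is fixed at half the most. Time passes only in rows, so rows that do not move let the fingers close. It gives the time, the measured TCP pose, the force, the opening and the grip force at its end, in the units of the state.
- env.state(): the state, without advancing time (a new reading comes with each control period).
- env.read_camera(name): name is "scene" or "top"; returns (picture, depth): 420x560x3 uint8, red, green, blue; 420x560 float32, mm along the optical axis (not along the pixel's ray), 0 where there is no reading.
- env.camera_params(name): a dict with "mtx" (3x3 intrinsics, pixels), "k1" (the pictures are not rectified: a ray, as slopes to the right and down, at radius r is drawn at 1 + k1 r^2 times it, then the intrinsics apply), "camera_from_world" (4x4, takes a point from world to camera coordinates). Camera axes: x right, y down, z forward; pixel columns grow to the right and rows downward; lengths in mm; the calibration is good to about 2 mm. A picture is of the moment at which its call begins. camera_params takes no time and is no camera call.
- env.job_done(): hands the job in; it is judged then, once.
The state is a dict: "t": time; "joints": joint angles; "qvel": joint speeds; "tau": joint torques, N m; "eef_pos": TCP position; "tcp_rot": TCP orientation; "ft_force": force on the tool from outside, world axes, zero at the start; "moment": the same for the moment, N m; "opening": opening from 0.0 (shut) to 1.0 (fully open); "grip_force": force on a finger pad.
Only numpy, scipy, OpenCV 4.12 (cv2) and the standard library are available. Lean on these libraries where they do the work, as an engineer would, in place of code of your own. Each camera call takes 0.05 s, during which the arm holds its last target. There are 200 camera calls.

## Working session

There is one attempt and no reset: what is moved stays moved. The work goes in short steps, Python scripts to look and compute and a tool call to move; the robot and the scene stay as the last step left them, time stands still between calls to the robot, and variables do not carry over. Pictures are saved under pics/ and viewed, at most 10 in all, crops included, and the job is handed in when it is done.

Besides the shell and the picture viewer there is one more tool, called after "Request:" by a JSON object that holds its "name" and its "arguments", one argument or row to a line. drive_tool: Moves the arm, as the interface text tells. Its arguments: {"type":"object","properties":{"deltas":{"type":"string"},"gripper":{"type":"number"}},"required":["deltas"]}

```bash
mkdir -p pics
cat > h.py <<'E'
import numpy as np, cv2
from cell import env
def cam(n):
    im,d=env.read_camera(n); p=env.camera_params(n); return im,d,p
def pts(d,p):
    K=np.array(p["mtx"]);k1=p["k1"];h,w=d.shape
    u,v=np.meshgrid(np.arange(w),np.arange(h))
    q=cv2.undistortPoints(np.stack([u,v],-1).reshape(-1,1,2).astype(np.float64),K,np.array([k1,0,0,0.])).reshape(h,w,2)
    P=np.concatenate([q*d[...,None],d[...,None]],-1)
    T=np.linalg.inv(np.array(p["camera_from_world"]))
    return P@T[:3,:3].T+T[:3,3]
E
cat > a.py <<'E'
from h import *
for n in("scene","top"):
    im,d,p=cam(n); np.savez(f"{n}0.npz",im=im,d=d,W=pts(d,p))
    cv2.imwrite(f"pics/{n}0.png",cv2.resize(im[...,::-1],(800,600)))
    print(n,p)
print(env.state())
E
python3 a.py
```

```text
scene {'mtx': array([[503.12194489,   0.        , 275.08011181],
       [  0.        , 503.12194489, 217.81582275],
       [  0.        ,   0.        ,   1.        ]]), 'k1': 0.003284514808330615, 'camera_from_world': array([[-3.18122955e-01,  9.47876384e-01,  1.81148028e-02,
         1.18707212e+02],
       [ 6.37050047e-01,  2.27877205e-01, -7.36368940e-01,
        -2.72526836e+02],
       [-7.02114679e-01, -2.22715827e-01, -6.76337665e-01,
         1.47746741e+03],
       [ 0.00000000e+00,  0.00000000e+00,  0.00000000e+00,
         1.00000000e+00]])}
top {'mtx': array([[533.02705375,   0.        , 276.17233571],
       [  0.        , 533.02705375, 213.20002631],
       [  0.        ,   0.        ,   1.        ]]), 'k1': -0.10317918141568475, 'camera_from_world': array([[ 5.82868885e-03, -9.99958199e-01,  7.04461127e-03,
         4.30098945e+01],
       [-9.86485140e-01, -6.90344339e-03, -1.63705256e-01,
         5.40925664e+02],
       [ 1.63747045e-01, -5.99521734e-03, -9.86484142e-01,
         9.71433635e+02],
       [ 0.00000000e+00,  0.00000000e+00,  0.00000000e+00,
         1.00000000e+00]])}
{'t': 0.1, 'joints': array([ 1.21640318e+00,  4.91551201e-01,  1.55937915e+00,  5.14631179e-06,
        1.09169512e+00, -1.05600807e-01]), 'qvel': array([ 1.75974142e-04, -2.30204795e-03, -2.66126307e-03, -8.00460376e-05,
        1.27360473e-03, -7.39648819e-04]), 'tau': array([ 3.20383646e-03, -6.13622761e+01, -2.58606881e+01,  6.94291689e-02,
        4.70132427e-02, -1.34954072e-05]), 'eef_pos': array([153.80694534, 605.58280908, 231.0911378 ]), 'tcp_rot': array([-3.14056607e+00, -1.13403171e-04,  2.89279789e+00]), 'ft_force': array([-0.1758054 ,  0.19391155, -0.57990579]), 'moment': array([-0.0128403 , -0.00126434,  0.03168098]), 'grip_force': 0.0, 'opening': 1.0009805302276236}
```

View pics/scene0.png

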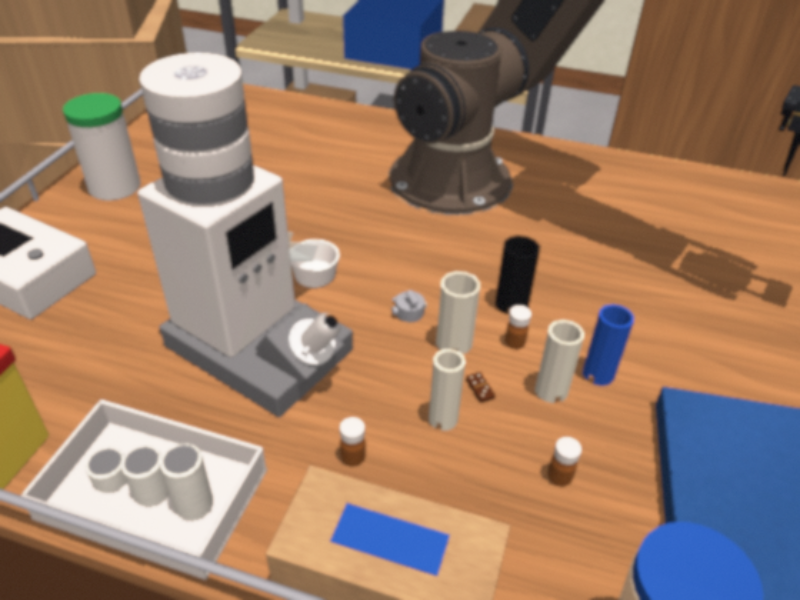

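View pics/top0.png

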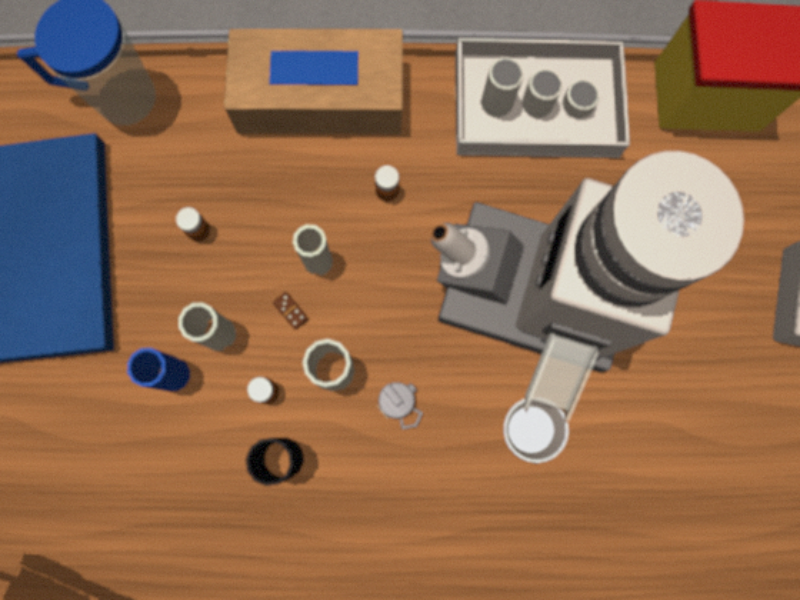

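```bash
cat > b.py <<'E'
from h import *
D={n:np.load(n+"0.npz") for n in("scene","top")}
W=D["top"]["W"];im=D["top"]["im"].astype(int)
s=560/800
for nm,(u,v) in dict(a=(310,240),b=(198,322),c=(327,363),blue=(147,368),black=(275,461),v1=(262,390),v2=(190,222),v3=(387,180),dom=(290,310),cnt=(397,400)).items():
    u=int(u*s);v=int(v*s);r=26
    w=W[v-r:v+r,u-r:u+r].reshape(-1,3); zt=dict(v=66,d=10).get(nm[0],120)
    if nm=='cnt':zt=44
    if nm=='dom':zt=10
    m=abs(w[:,2]-zt)<5
    q=w[m]; c,rr=cv2.minEnclosingCircle(q[:,:2].astype(np.float32)) if m.sum()>3 else((0,0),0)
    print(nm,m.sum(),np.round(c),round(rr,1),q[:,2].mean().round(1) if m.sum() else 0)
def crop(n,u0,v0,u1,v1,f,out):
    i=D[n]["im"][int(v0*s):int(v1*s),int(u0*s):int(u1*s)]
    return cv2.resize(i[...,::-1],(400,400),interpolation=cv2.INTER_CUBIC)
A=crop("top",410,200,510,300,4,0);B=crop("scene",265,295,355,385,4,0)
cv2.imwrite("pics/c1.png",np.hstack([A,B]))
A=crop("scene",515,310,605,410,4,0);B=crop("top",150,270,260,380,4,0)
cv2.imwrite("pics/c2.png",np.hstack([A,B]))
# neck cloud from both
for n in D:
    w=D[n]["W"]; 
    for (u,v) in ([(440,232),(450,240),(465,255),(480,240),(475,265),(500,250)] if n=="top" else [(331,322),(320,330),(300,335),(310,350),(330,350)]):
        print(n,u,v,w[int(v*s),int(u*s)].round(1))
E
python3 b.py
```

```text
a 164 [610. 155.] 21.2 119.2
b 210 [492. 305.] 43.3 119.2
c 239 [456. 130.] 29.0 119.5
blue 223 [463. 339.] 43.4 119.3
black 256 [336. 197.] 29.0 119.5
v1 234 [427. 220.] 15.8 65.6
v2 216 [653. 325.] 16.7 65.3
v3 204 [712.  59.] 16.5 65.3
dom 330 [545. 183.] 60.4 9.2
cnt 99 [420.  49.] 15.1 43.3
scene 331 322 [618.   -8.2 143.6]
scene 320 330 [629.5 -18.  137.8]
scene 300 335 [609.  -58.9  94.9]
scene 310 350 [623.1 -38.3  87.1]
scene 330 350 [601.9 -20.1  73. ]
top 440 232 [614.3  -7.8 147.4]
top 450 240 [604.1 -20.1 145.4]
top 465 255 [594.8 -40.9 110. ]
top 480 240 [617.7 -63.   93.7]
top 475 265 [585.1 -55.   95.8]
top 500 250 [603.4 -87.9  99.1]
```

View pics/c1.png

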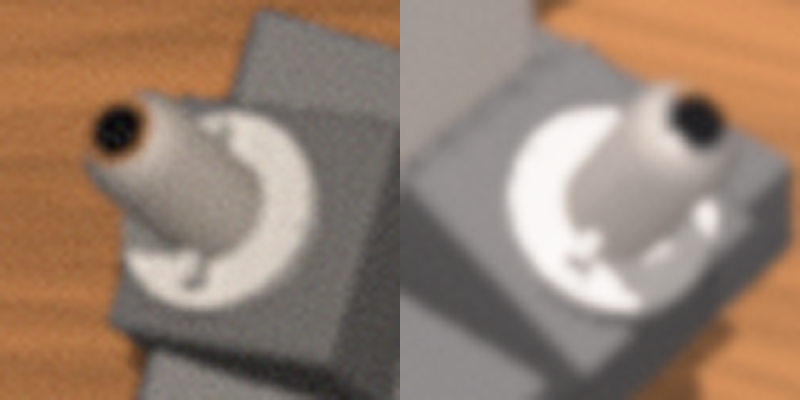

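View pics/c2.png

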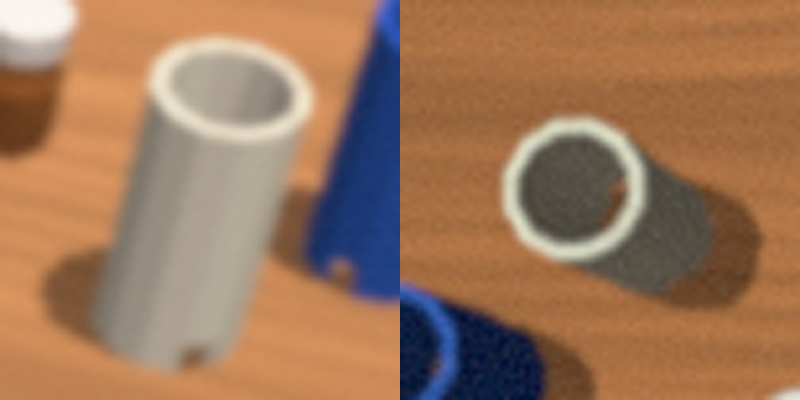

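```bash
cat > c.py <<'E'
from h import *
from scipy.optimize import least_squares
D={n:np.load(n+"0.npz") for n in("scene","top")}
s=560/800
def ray(n,u,v,z):
    p=env.camera_params(n);q=cv2.undistortPoints(np.array([[[u*s,v*s]]]),np.array(p["mtx"]),np.array([p["k1"],0,0,0.]))[0,0]
    T=np.linalg.inv(np.array(p["camera_from_world"]));d=T[:3,:3]@np.r_[q,1];o=T[:3,3]
    return o+d*(z-o[2])/d[2]
W=D["top"]["W"];im=D["top"]["im"].astype(int)
for nm,(u,v) in dict(b=(198,322),a=(310,240),c=(327,363)).items():
    u=int(u*s);v=int(v*s);r=24
    w=W[v-r:v+r,u-r:u+r].reshape(-1,3);i=im[v-r:v+r,u-r:u+r].reshape(-1,3)
    q=w[(abs(w[:,2]-120)<5)&(i[:,2]>110)]
    f=least_squares(lambda x:np.hypot(q[:,0]-x[0],q[:,1]-x[1])-x[2],[*q[:,:2].mean(0),22],loss='soft_l1')
    lo,hi=q.min(0),q.max(0)
    print(nm,len(q),f.x.round(1),((lo+hi)/2).round(1),(hi-lo).round(1))
    if nm=='b': cb=f.x[:2]
for t in (("scene",558.4,398,5),("scene",558.4,395.5,10),("top",209.7,326.4,7)):
    P=ray(*t)[:2]-cb; print("notch",t,P.round(1),np.hypot(*P).round(1),np.degrees(np.arctan2(P[1],P[0])).round(1))
pts_=[]
for n,(u0,v0,u1,v1) in dict(top=(425,215,495,282),scene=(285,305,350,372)).items():
    sl=np.s_[int(v0*s):int(v1*s),int(u0*s):int(u1*s)]
    pts_.append(D[n]["W"][sl].reshape(-1,3)); 
P=np.vstack(pts_)
t=np.radians(32)
def fr(x):
    a=np.array([-np.sin(t)*np.cos(x[3]),-np.sin(t)*np.sin(x[3]),np.cos(t)])
    X=np.array([np.cos(t)*np.cos(x[3]),np.cos(t)*np.sin(x[3]),np.sin(t)]);return X,np.cross(a,X),a
def res(x):
    X,Y,a=fr(x);q=P-x[:3];zz=q@a;r=np.hypot(q@X,q@Y)
    R=np.where(zz>56,18.5-(zz-56)*6.5/12,18.5)
    e1=np.hypot(r-R,np.maximum(0,zz-68))
    e2=np.hypot(zz,np.maximum(0,np.maximum(18.5-r,r-34)))
    return np.minimum(np.minimum(e1,e2),6)
best=None
for az in np.arange(-2.4,0,.2):
    f=least_squares(res,[598,-44,95,az],diff_step=1e-4,loss='soft_l1')
    if best is None or f.cost<best.cost:best=f
x=best.x;X,Y,a=fr(x)
print("neck",x.round(3),best.cost,np.median(res(x)),"tip",(x[:3]+68*a).round(1),"a",a.round(3),"Y",Y.round(3))
np.save("neck.npy",x)
for Q,n in zip(pts_,("top","scene")):
    q=Q-x[:3];l=np.c_[q@X,q@Y,q@a];r=np.hypot(l[:,0],l[:,1])
    m=(l[:,2]>4)&(l[:,2]<12)&(r>21.5)&(r<29); print(n,l[m].round(0).tolist())
for n,u,v in (("top",410+195/4,200+262/4),("top",410+218/4,200+125/4),("scene",265+(582-400)*.225,295+245*.225),("scene",265+308*.225,295+212*.225)):
    # intersect with plane 8mm above collar
    A=ray(n,u,v,0);B=ray(n,u,v,200);h=lambda p:(p-x[:3])@a-8
    p=A+(B-A)*h(A)/(h(A)-h(B));q=p-x[:3];print("lug",n,(q@X).round(1),(q@Y).round(1))
E
python3 c.py
```

```text
b 197 [504.8 290.8  21.8] [505.3 291.3 119.2] [47.1 47.6  8.4]
a 162 [609.  154.5  18.4] [609.2 155.  119.2] [40.6 39.6  8.4]
c 239 [455.7 129.6  26.4] [455.8 129.7 119.4] [56.4 57.8  8.2]
notch ('scene', 558.4, 398, 5) [17.8 11.7] 21.3 33.3
notch ('scene', 558.4, 395.5, 10) [17.6 10.8] 20.7 31.5
notch ('top', 209.7, 326.4, 7) [ 9.7 11. ] 14.6 48.6
neck [604.953 -41.907  85.001  -1.857] 14163.332523846515 6.0 tip [615.1  -7.3 142.7] a [0.15  0.508 0.848] Y [ 0.959 -0.282  0.   ]
top [[-4.0, 26.0, 8.0], [-1.0, 25.0, 11.0], [-1.0, 26.0, 7.0], [-5.0, 23.0, 9.0], [-4.0, 24.0, 8.0], [0.0, 23.0, 11.0], [-1.0, 25.0, 6.0], [-1.0, 22.0, 9.0], [-0.0, 23.0, 6.0], [-1.0, 21.0, 5.0], [1.0, -22.0, 10.0], [3.0, -22.0, 11.0], [5.0, -21.0, 10.0], [1.0, -24.0, 10.0], [4.0, -24.0, 10.0], [6.0, -23.0, 11.0], [4.0, -21.0, 5.0], [6.0, -21.0, 4.0], [3.0, -26.0, 12.0], [4.0, -25.0, 10.0], [6.0, -25.0, 10.0], [6.0, -24.0, 6.0], [2.0, -27.0, 9.0], [3.0, -26.0, 7.0], [5.0, -26.0, 7.0], [7.0, -26.0, 7.0], [-0.0, -28.0, 4.0], [3.0, -28.0, 6.0], [6.0, -28.0, 8.0]]
scene [[23.0, -10.0, 5.0], [4.0, -26.0, 12.0], [24.0, -2.0, 5.0], [2.0, -27.0, 10.0], [21.0, -2.0, 4.0], [-1.0, 22.0, 10.0], [4.0, 28.0, 4.0], [-1.0, 25.0, 11.0], [-2.0, 24.0, 11.0], [-4.0, 23.0, 12.0], [-4.0, 25.0, 10.0], [-2.0, 27.0, 5.0], [-4.0, 28.0, 9.0], [-5.0, 28.0, 12.0], [-24.0, 0.0, 5.0], [-4.0, 28.0, 4.0], [-5.0, 28.0, 8.0], [-9.0, 21.0, 4.0], [-20.0, 18.0, 4.0]]
lug top 4.5 -22.3
lug top -1.7 24.3
lug scene -4.1 23.7
lug scene -22.9 -17.9
```

Request:
{"name": "drive_tool", "arguments": {
  "deltas": ".2 -.18 0 -.015;.2 -.18 0 -.015;.2 -.18 0 -.015;.2 -.18 0 -.015;.2 -.18 0 -.015;.2 -.18 0 -.015;.2 -.18 0 -.015;.2 -.18 0 -.015;.2 -.18 0 -.015;.2 -.18 0 -.015",
  "gripper": 0
}}

```text
t: 0.93
eef_pos: [354.6, 424.7, 231.5]
tcp_rot: [-3.141, -0.0, 2.419]
ft_force: [0.4, -0.0, -0.9]
opening: 0.998
grip_force: 0.0
```

Request:
{"name": "drive_tool", "arguments": {
  "deltas": ".2 -.18 0 -.015;.2 -.18 0 -.015;.2 -.18 0 -.015;.2 -.18 0 -.015;.2 -.18 0 -.015;.2 -.18 0 -.012;.2 -.18 0 0;.11 -.11 0 0;0 0 0 0;0 0 0 0"
}}

```text
t: 1.77
eef_pos: [505.0, 288.3, 231.3]
tcp_rot: [-3.141, -0.0, 2.147]
ft_force: [-0.1, -0.1, -0.2]
opening: 0.998
grip_force: 0.0
```

```bash
cat > d.py <<'E'
from h import *
D=np.load("scene0.npz");W=D["W"];im=D["im"].astype(int);s=.7
# rim centre of b from scene
u,v,r=int(565*s),int(333*s),24
w=W[v-r:v+r,u-r:u+r].reshape(-1,3);i=im[v-r:v+r,u-r:u+r].reshape(-1,3)
q=w[(abs(w[:,2]-120)<4)&(i[:,2]>100)];print("rim scene",len(q),((q.min(0)+q.max(0))/2).round(1),(q.max(0)-q.min(0)).round(1))
# notch: depth points behind outer surface, low z
sl=np.s_[int(380*s):int(408*s),int(535*s):int(585*s)]
w=W[sl].reshape(-1,3);i=im[sl].reshape(-1,3);c=np.array([505.3,291.3])
rr=np.hypot(*(w[:,:2]-c).T);m=(rr<30)&(w[:,2]>-3)&(w[:,2]<16)
for a,b,k in zip(w[m],i[m],rr[m]):
    print(np.degrees(np.arctan2(a[1]-c[1],a[0]-c[0])).round(),k.round(1),a[2].round(1),b)
st=env.state();print(st["t"],st["eef_pos"],st["tcp_rot"])
E
python3 d.py
```

```text
rim scene 181 [506.7 290.3 119.8] [48.5 46.9  7.6]
-108.0 27.6 2.8 [122  96  76]
-106.0 28.9 -0.2 [124  91  65]
-106.0 26.8 0.9 [122  99  80]
-101.0 27.7 -0.3 [123  91  67]
-98.0 25.5 2.0 [124 104  86]
-93.0 26.8 0.7 [121  92  69]
-88.0 24.7 3.7 [122 104  88]
-87.0 26.2 0.8 [122  96  75]
-70.0 25.7 9.5 [123 106  91]
-62.0 25.0 13.4 [124 116 103]
-58.0 23.6 14.7 [129 121 110]
124.0 28.8 0.8 [190 144 109]
-80.0 26.1 1.1 [124  98  80]
-71.0 25.0 5.9 [122 109  95]
-67.0 23.6 7.7 [125 117 105]
-52.0 24.7 14.7 [131 123 111]
117.0 27.2 1.9 [193 143 104]
117.0 29.5 1.4 [198 138  91]
-76.0 25.9 -0.3 [123 100  80]
-65.0 25.5 5.6 [124 111  97]
-60.0 24.5 8.1 [126 119 107]
-55.0 23.4 9.9 [134 125 113]
112.0 26.6 1.3 [200 144 102]
108.0 27.8 3.7 [204 140  91]
-70.0 26.2 -0.3 [124  99  80]
-69.0 24.4 0.5 [125 112  97]
-61.0 23.7 4.3 [128 119 106]
-46.0 25.7 11.7 [135 126 114]
-43.0 24.6 12.7 [143 134 121]
73.0 23.4 15.4 [194 150 116]
101.0 25.3 4.1 [205 145  99]
106.0 28.2 1.3 [208 142  91]
-63.0 27.2 0.7 [124  97  74]
-65.0 24.6 -0.6 [125 108  92]
-57.0 24.0 2.8 [127 117 103]
-45.0 25.6 9.1 [136 
[... 4237 characters left out ...]
04 140  91]
56.0 29.2 1.5 [206 139  89]
-1.0 28.1 1.7 [201 147 105]
3.0 25.4 -0.6 [197 146 108]
7.0 25.2 -0.3 [195 146 109]
11.0 26.1 1.1 [191 142 103]
16.0 25.3 0.5 [190 135  94]
21.0 25.4 0.6 [191 130  84]
24.0 27.1 2.5 [193 132  86]
30.0 26.1 0.9 [193 132  86]
31.0 28.6 3.7 [194 133  88]
37.0 28.1 2.3 [194 133  88]
45.0 26.9 -0.6 [195 134  87]
47.0 28.6 0.6 [199 135  87]
50.0 29.6 0.6 [200 136  86]
7.0 28.9 0.8 [204 142  94]
12.0 27.0 -0.9 [205 142  94]
15.0 28.6 1.2 [204 140  90]
19.0 28.5 1.1 [203 138  87]
25.0 27.0 -0.8 [204 138  88]
29.0 27.6 -0.5 [202 138  88]
31.0 29.4 1.4 [199 135  87]
1.7667 [504.96332628 288.31237498 231.25799772] [-3.14089295e+00 -2.45640971e-04  2.14670302e+00]
```

Request:
{"name": "drive_tool", "arguments": {
  "deltas": ".005 .026 0 -.012;0 0 -.3 0;0 0 -.3 0;0 0 -.3 0;0 0 -.2 0;0 0 -.18 0;0 0 -.1 0;0 0 0 0;0 0 0 0"
}}

```text
t: 2.52
eef_pos: [505.0, 292.0, 93.9]
tcp_rot: [-3.141, -0.0, 2.111]
ft_force: [-0.8, 0.0, 0.1]
opening: 1.0
grip_force: 0.0
```

Request:
{"name": "drive_tool", "arguments": {
  "deltas": "0 0 0 0;0 0 0 0;0 0 0 0;0 0 0 0;0 0 0 0;0 0 0 0;0 0 0 0;0 0 0 0;0 0 0 0;0 0 0 0",
  "gripper": 1
}}

```text
t: 3.35
eef_pos: [505.4, 291.4, 93.6]
tcp_rot: [3.142, -0.0, 2.11]
ft_force: [-0.0, -0.8, 0.6]
opening: 0.491
grip_force: 30.0
```

Request:
{"name": "drive_tool", "arguments": {
  "deltas": "0 0 .2 0;0 0 .35 0;0 0 .35 0;0 0 .35 0;0 0 .3 0;0 0 .21 0;0 0 0 0"
}}

```text
t: 3.93
eef_pos: [506.4, 291.9, 274.2]
tcp_rot: [3.135, 0.001, 2.111]
ft_force: [0.2, 0.2, -0.8]
opening: 0.492
grip_force: 30.0
```

Request:
{"name": "drive_tool", "arguments": {
  "deltas": ".08 -.22 0 -.02;.11 -.3 0 -.03;.11 -.3 0 -.03;.11 -.3 0 -.03;.11 -.3 0 -.03;.11 -.3 0 -.03;.11 -.3 0 -.03;.11 -.3 0 -.03;.11 -.3 0 -.03;.07 -.2 0 -.003"
}}

```text
t: 4.77
eef_pos: [608.8, 6.8, 268.4]
tcp_rot: [-3.14, 0.001, 1.277]
ft_force: [0.8, 0.5, -0.7]
opening: 0.495
grip_force: 30.0
```

Request:
{"name": "drive_tool", "arguments": {
  "deltas": ".06 -.19 0 0;0 0 0 0;0 0 0 0;0 0 0 0"
}}

```text
t: 5.1
eef_pos: [614.0, -9.1, 268.9]
tcp_rot: [-3.14, 0.0, 1.284]
ft_force: [0.0, 0.2, -1.4]
opening: 0.5
grip_force: 30.0
```

```bash
cat > look.py <<'E'
import sys
from h import *
n=sys.argv[1]
s=env.state();print(s["eef_pos"].round(1),s["tcp_rot"].round(3),s["ft_force"].round(1),s["moment"].round(2))
o=[]
for c,(u0,v0,u1,v1) in dict(scene=(150,120,330,320),top=(230,80,430,280)).items():
    im,d,p=cam(c); np.savez(f"{c}_{n}.npz",im=im,d=d,W=pts(d,p))
    o.append(cv2.resize(im[v0:v1,u0:u1,::-1],(400,500 if 0 else 400),interpolation=cv2.INTER_CUBIC))
cv2.imwrite(f"pics/{n}.png",np.hstack(o))
E
python3 look.py p1
```

```text
[614.   -9.1 268.9] [-3.14   0.     1.284] [ 0.   0.2 -1.4] [-0.09  0.05  0.02]
```

View pics/p1.png

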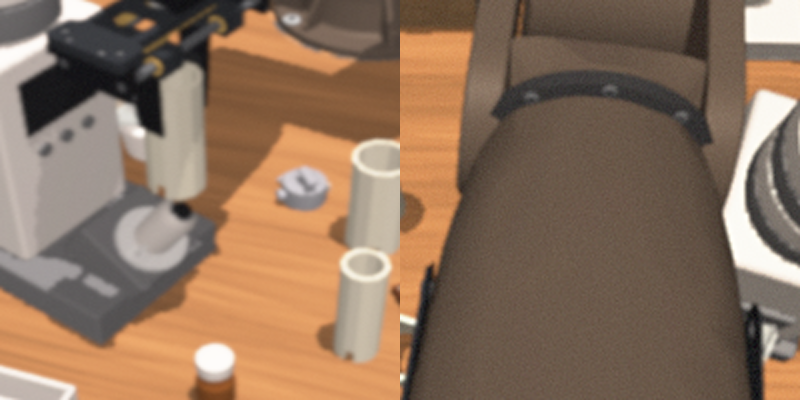

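```bash
cat > e.py <<'E'
from h import *
from scipy.optimize import least_squares
D=np.load("scene_p1.npz");W=D["W"].reshape(-1,3);I=D["im"].reshape(-1,3).astype(int)
m=(np.hypot(W[:,0]-614,W[:,1]+9)<45)&(W[:,2]>182)&(W[:,2]<240)&(I[:,2]>90)
q=W[m]
f=least_squares(lambda x:np.hypot(q[:,0]-x[0]-x[2]*(q[:,2]-210),q[:,1]-x[1]-x[3]*(q[:,2]-210))-23.9,[614,-9,0,0],loss='soft_l1')
z=W[(np.hypot(W[:,0]-614,W[:,1]+9)<40)&(W[:,2]>155)][:,2]
print("sleeve",m.sum(),f.x.round(3),"minz",np.percentile(z,[0,1,2]).round(1))
t=np.radians(32)
def fr(p):
    a=np.array([-np.sin(t)*np.cos(p),-np.sin(t)*np.sin(p),np.cos(t)])
    X=np.array([np.cos(t)*np.cos(p),np.cos(t)*np.sin(p),np.sin(t)]);return X,np.cross(a,X),a
x0=np.load("neck.npy")
for nm in("scene_p1","scene0","top0"):
    P=np.load(nm+".npz")["W"].reshape(-1,3);P=P[np.linalg.norm(P-[608,-28,112],axis=1)<60]
    X,Y,a=fr(x0[3]);l=(P-x0[:3]);zz=l@a;r=np.hypot(l@X,l@Y)
    Pn=P[(zz>14)&(zz<54)&(r<23)&(r>14)]; Pc=P[(abs(zz)<3)&(r>23)&(r<32)]
    def res(x):
        X,Y,a=fr(x[3]);q=Pn-x[:3]
        return np.r_[np.hypot(q@X,q@Y)-18.5,(Pc-x[:3])@a,0.03*((x[:3]-x0[:3])@X)]
    g=least_squares(res,x0,loss='soft_l1').x;X,Y,a=fr(g[3])
    print(nm,len(Pn),len(Pc),g.round(3),"tip",(g[:3]+68*a).round(1))
    l=(P-g[:3]);zz=l@a;x=l@X;y=l@Y;m=(zz>4)&(zz<11)&(abs(y)>21.5)&(abs(y)<28)&(abs(x)<12)
    for s in(1,-1):
        k=m&(y*s>0);print("  lug",s,k.sum(),np.arctan2(-x[k]*s,y[k]*s).mean().round(3))
E
python3 e.py
```

```text
sleeve 642 [ 6.1422e+02 -1.0738e+01 -3.0000e-03 -7.0000e-03] minz [175.7 183.4 189.5]
scene_p1 200 222 [605.035 -41.843  86.008  -1.86 ] tip [615.3  -7.3 143.7]
  lug 1 6 0.116
  lug -1 2 0.094
scene0 201 223 [605.    -41.929  85.977  -1.866] tip [615.5  -7.4 143.6]
  lug 1 6 0.122
  lug -1 2 0.097
top0 258 250 [604.242 -41.679  84.243  -1.873] tip [615.   -7.3 141.9]
  lug 1 8 0.082
  lug -1 12 0.183
```

Request:
{"name": "drive_tool", "arguments": {
  "deltas": "0 0 -.1 0;0 0 -.1 0;0 0 -.07 0;0 0 -.04 0;0 0 0 0;0 0 0 0"
}}

```text
t: 5.7
eef_pos: [614.4, -9.6, 238.3]
tcp_rot: [-3.141, 0.0, 1.284]
ft_force: [0.3, -0.3, -0.3]
opening: 0.494
grip_force: 30.0
```

Request:
{"name": "drive_tool", "arguments": {
  "deltas": ".014 .048 -.015 0;.014 .048 -.02 0;.014 .048 -.02 0;.014 .048 -.02 0;.014 .048 -.025 0;0 0 0 0"
}}

```text
t: 6.2
eef_pos: [622.5, 15.2, 229.8]
tcp_rot: [3.138, -0.0, 1.285]
ft_force: [2.3, -0.3, 6.6]
opening: 0.496
grip_force: 30.0
```

Request:
{"name": "drive_tool", "arguments": {
  "deltas": ".01 .034 -.03 0;.01 .034 -.04 0;.01 .034 -.04 0;.01 .034 -.05 0;.008 .032 -.06 0;0 0 0 0;0 0 0 0"
}}

```text
t: 6.78
eef_pos: [626.1, 31.5, 206.1]
tcp_rot: [-3.141, -0.0, 1.285]
ft_force: [-0.4, -0.2, -0.6]
opening: 0.493
grip_force: 30.0
```

```bash
python3 look.py p2
cat > f.py <<'E'
import sys
from h import *
from scipy.optimize import least_squares
s=env.state();c=s["eef_pos"]
D=np.load(f"scene_{sys.argv[1]}.npz");W=D["W"].reshape(-1,3);I=D["im"].reshape(-1,3).astype(int)
a0=np.array([.154,.507,.848]);O=np.array([604.7,-41.8,85.3])
l=W-O;z=l@a0;r=np.linalg.norm(l-np.outer(z,a0),axis=1)
m=(r<45)&(z>5)&(z<170)&(I[:,2]>90)&(W[:,2]<c[2]-15)&(r>20.5)
q=W[m];q0=q.mean(0)
def res(x):
    a=np.array([x[2],x[3],1]);a/=np.linalg.norm(a);d=q-[x[0],x[1],q0[2]]
    return np.linalg.norm(np.cross(d,a),axis=1)-23.9
f=least_squares(res,[q0[0],q0[1],.18,.6],loss='soft_l1');a=np.r_[f.x[2:],1];a/=np.linalg.norm(a)
C=np.r_[f.x[:2],q0[2]]
d=(q-C)@a;lo=np.percentile(d,1);B=C+lo*a
print(len(q),"axis",a.round(3),"angle to neck deg",np.degrees(np.arccos(a@a0)).round(1),"bottom",B.round(1),"s",((B-O)@a0).round(1),"lateral",np.linalg.norm(np.cross(B-O,a0)).round(1),"rms",np.sqrt(np.median(f.fun**2)).round(2))
E
python3 f.py p2
```

```text
[626.1  31.5 206.1] [-3.141 -0.     1.285] [-0.4 -0.2 -0.6] [-0.22  0.04 -0.01]
438 axis [0.118 0.41  0.905] angle to neck deg 6.8 bottom [607.9 -32.8  90.5] s 9.5 lateral 5.4 rms 0.51
```

View pics/p2.png

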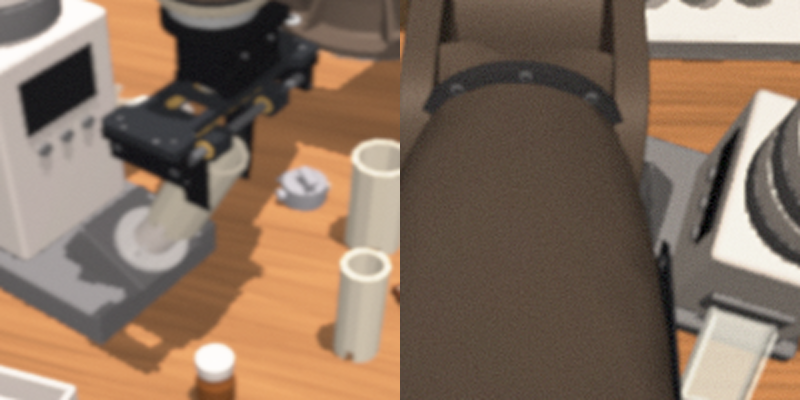

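Request:
{"name": "drive_tool", "arguments": {
  "deltas": "-.007 -.023 -.038 0;-.007 -.023 -.038 0;-.007 -.023 -.038 0;-.007 -.023 -.038 0;-.007 -.023 -.038 0;-.007 -.023 -.038 0;-.007 -.023 -.038 0;-.006 -.02 -.034 0;0 0 0 0;0 0 0 0"
}}

```text
t: 7.72
eef_pos: [622.0, 15.2, 179.0]
tcp_rot: [3.137, -0.004, 1.284]
ft_force: [1.8, 17.3, 17.4]
opening: 0.492
grip_force: 30.0
```

```bash
python3 look.py p3; python3 f.py p3
```

```text
[622.   15.2 179. ] [ 3.137 -0.004  1.284] [ 1.8 17.3 17.4] [ 2.43  0.08 -0.17]
419 axis [0.129 0.431 0.893] angle to neck deg 5.3 bottom [607.3 -35.3  92.1] s 9.5 lateral 2.4 rms 0.54
```

View pics/p3.png

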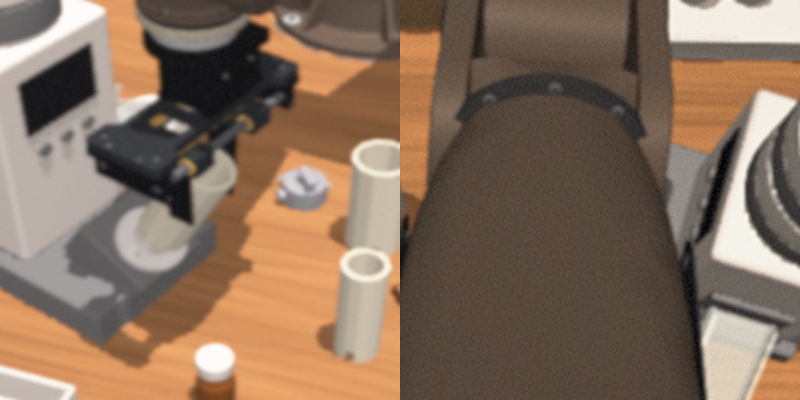

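```bash
cat > g.py <<'E'
import sys
from h import *
a0=np.array([.154,.507,.848]);O=np.array([604.7,-41.8,85.3]);Y=np.array([.957,-.291,0]);X=np.cross(Y,a0)
for n in sys.argv[1:]:
    D=np.load(f"scene_{n}.npz");W=D["W"].reshape(-1,3);I=D["im"].reshape(-1,3).astype(int)
    l=W-O;z=l@a0;x=l@X;y=l@Y;r=np.hypot(x,y)
    m=(r<30)&(z>-3)&(z<175)&(I[:,2]>80)&(I.max(1)-I.min(1)<45)
    for b in range(0,170,6):
        k=m&(z>=b)&(z<b+6)
        if k.sum()>3:print(n,b,k.sum(),"r10/50/90",np.percentile(r[k],[10,50,90]).round(1),"x",np.median(x[k]).round(1),"y",np.median(y[k]).round(1))
E
python3 g.py p3
```

```text
p3 0 171 r10/50/90 [19.2 25.2 29. ] x 0.6 y 14.5
p3 6 27 r10/50/90 [17.9 19.  28.3] x -1.6 y 18.2
p3 12 13 r10/50/90 [18.5 19.8 26.4] x -2.5 y 19.0
p3 18 14 r10/50/90 [18.8 19.7 23.8] x 0.9 y 18.9
p3 24 33 r10/50/90 [21.1 24.2 25.6] x -7.0 y 20.0
p3 30 31 r10/50/90 [23.5 24.2 25.3] x -8.4 y 19.0
p3 36 43 r10/50/90 [23.6 24.2 25.4] x -4.4 y 20.8
p3 42 45 r10/50/90 [23.  24.5 25.6] x -5.9 y 21.0
p3 48 35 r10/50/90 [22.4 23.7 25.7] x -7.1 y 19.1
p3 54 47 r10/50/90 [22.3 24.5 26.1] x 0.6 y 22.3
p3 60 43 r10/50/90 [21.4 23.6 26.1] x -5.9 y 20.0
p3 66 49 r10/50/90 [21.4 23.8 26.1] x -2.1 y 21.5
p3 72 36 r10/50/90 [20.4 23.  26.5] x -6.7 y 20.1
p3 78 42 r10/50/90 [20.3 23.9 26.6] x -0.4 y 22.6
p3 84 21 r10/50/90 [18.9 22.8 25.9] x 6.6 y 11.0
p3 90 18 r10/50/90 [18.2 20.3 22.4] x 3.3 y -11.0
p3 96 23 r10/50/90 [17.8 19.1 21.4] x 2.5 y -17.8
p3 102 28 r10/50/90 [17.  18.7 21.7] x -2.3 y -16.8
p3 108 34 r10/50/90 [16.2 19.  22.3] x -6.9 y -15.5
p3 114 34 r10/50/90 [15.7 18.3 21.5] x -5.5 y 6.8
p3 120 36 r10/50/90 [15.8 18.7 20.9] x -4.6 y -12.1
p3 126 54 r10/50/90 [14.7 18.8 23. ] x -3.3 y 7.1
p3 132 46 r10/50/90 [14.5 19.5 24.8] x -1.3 y 2.6
p3 138 101 r10/50/90 [11.9 19.7 26.1] x 0.7 y 3.9
p3 144 33 r10/50/90 [11.5 14.7 22.2] x -6.4 y 3.7
```

```bash
cat > k.py <<'E'
import sys
from h import *
from scipy.optimize import least_squares
a0=np.array([.154,.507,.848]);O=np.array([604.7,-41.8,85.3]);Y=np.array([.957,-.291,0]);X=np.cross(Y,a0)
n=sys.argv[1];z0=float(sys.argv[2])
D=np.load(f"scene_{n}.npz");W=D["W"].reshape(-1,3);I=D["im"].reshape(-1,3).astype(int)
l=W-O;z=l@a0;x=l@X;y=l@Y;r=np.hypot(x,y)
m=(r>20.8)&(r<29)&(z>z0)&(z<z0+56)&(I[:,2]>80)&(I.max(1)-I.min(1)<45)
x,y,z=x[m],y[m],z[m]
f=least_squares(lambda p:np.hypot(x-p[0]-p[1]*(z-z0),y-p[2]-p[3]*(z-z0))-23.9,[0,0,0,0],loss='soft_l1').x
print(n,m.sum(),"offset x,y",f[[0,2]].round(1),"tilt to x(tower), y rad",f[[1,3]].round(3))
k=(r<29)&(np.degrees(1)>0)
E
python3 k.py p3 28
```

```text
p3 365 offset x,y [-0.8  0.7] tilt to x(tower), y rad [ 0.098 -0.003]
```

Request:
{"name": "drive_tool", "arguments": {
  "deltas": ".006 .02 .034 0;.01 .035 -.023 0;.01 .035 -.023 0;0 0 0 0"
}}

```text
t: 8.15
eef_pos: [623.3, 22.0, 175.0]
tcp_rot: [-3.142, 0.001, 1.285]
ft_force: [-0.0, -1.5, 2.0]
opening: 0.493
grip_force: 30.0
```

```bash
python3 look.py p4; python3 k.py p4 28;python3 g.py p4|egrep " (12|18|24|30|138|144|150) "
```

```text
[623.3  22.  175. ] [-3.142e+00  1.000e-03  1.285e+00] [-0.  -1.5  2. ] [-0.79  0.04  0.06]
p4 349 offset x,y [-0.6  0.1] tilt to x(tower), y rad [ 0.023 -0.004]
p4 12 14 r10/50/90 [18.3 19.7 24.3] x -1.9 y 19.1
p4 18 16 r10/50/90 [18.2 21.3 24.4] x -0.4 y 18.4
p4 24 39 r10/50/90 [20.3 23.8 24.7] x -1.2 y 18.9
p4 30 29 r10/50/90 [23.2 24.  24.8] x -8.4 y 19.1
p4 84 18 r10/50/90 [19.8 23.2 24. ] x 1.4 y 23.0
p4 138 107 r10/50/90 [18.4 21.  23.2] x -9.6 y -5.3
p4 144 8 r10/50/90 [21.  23.8 28.7] x -7.2 y 19.9
```

Request:
{"name": "drive_tool", "arguments": {
  "deltas": "-.004 -.013 -.021 0;-.004 -.013 -.021 0;-.004 -.013 -.021 0;-.004 -.013 -.021 0;0 0 0 0;0 0 0 0"
}}

```text
t: 8.75
eef_pos: [621.5, 16.7, 166.8]
tcp_rot: [-3.141, 0.0, 1.284]
ft_force: [-0.5, -1.3, -1.2]
opening: 0.495
grip_force: 30.0
```

Request:
{"name": "drive_tool", "arguments": {
  "deltas": "0 0 0 .012;0 0 0 .012;0 0 0 .01;0 0 0 0"
}}

```text
t: 9.08
eef_pos: [619.1, 17.5, 166.4]
tcp_rot: [-3.135, -0.0, 1.392]
ft_force: [-9.7, 1.5, 3.1]
opening: 0.497
grip_force: 30.1
```

Request:
{"name": "drive_tool", "arguments": {
  "deltas": "-.004 -.013 -.021 0;-.004 -.013 -.021 0;0 0 0 0;0 0 0 0"
}}

```text
t: 9.42
eef_pos: [618.6, 14.8, 162.3]
tcp_rot: [-3.135, -0.0, 1.39]
ft_force: [-9.3, 1.7, 3.3]
opening: 0.497
grip_force: 30.0
```

Request:
{"name": "drive_tool", "arguments": {
  "deltas": "-.003 -.01 -.017 0;-.003 -.01 -.017 0;0 0 0 0;0 0 0 0"
}}

```text
t: 9.75
eef_pos: [618.0, 12.9, 159.0]
tcp_rot: [-3.136, -0.0, 1.39]
ft_force: [-10.4, 2.2, 4.2]
opening: 0.495
grip_force: 30.0
```

Request:
{"name": "drive_tool", "arguments": {
  "deltas": "-.02 .003 0 0;0 0 0 0"
}}

```text
t: 9.92
eef_pos: [617.6, 13.0, 159.1]
tcp_rot: [-3.14, -0.0, 1.391]
ft_force: [-1.6, 2.2, -0.4]
opening: 0.497
grip_force: 30.0
```

```bash
python3 look.py p5; python3 k.py p5 14;python3 g.py p5|egrep -v "( 42| 48| 54| 60| 66| 72| 78| 84| 90| 96| 102) "
```

```text
[617.6  13.  159.1] [-3.14  -0.     1.391] [-1.6  2.2 -0.4] [ 0.02  1.12 -0.4 ]
p5 351 offset x,y [0.2 1.4] tilt to x(tower), y rad [ 0.026 -0.046]
p5 0 120 r10/50/90 [24.1 27.3 29.5] x 0.3 y 17.4
p5 12 37 r10/50/90 [23.9 25.  26.3] x -4.2 y 22.4
p5 18 35 r10/50/90 [23.6 24.6 25.6] x -1.4 y 21.1
p5 24 45 r10/50/90 [23.5 24.5 26.2] x -1.5 y 22.5
p5 30 39 r10/50/90 [23.1 24.4 25.2] x -2.9 y 21.6
p5 36 43 r10/50/90 [22.9 23.6 25.2] x -0.4 y 20.9
p5 108 32 r10/50/90 [19.2 20.5 24.9] x -12.6 y 5.7
p5 114 40 r10/50/90 [19.4 21.  23.4] x -9.2 y -3.8
p5 126 4 r10/50/90 [17.4 20.2 21.4] x -4.6 y 18.1
p5 168 8 r10/50/90 [17.6 21.5 26.3] x -2.8 y 21.3
```

View pics/p5.png

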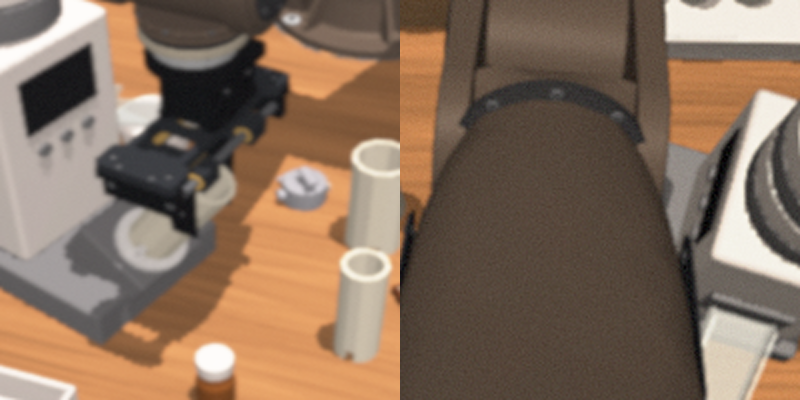

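Request:
{"name": "drive_tool", "arguments": {
  "deltas": "-.003 -.01 -.017 0;-.003 -.01 -.017 0;0 0 0 0;0 0 0 0"
}}

```text
t: 10.35
eef_pos: [617.9, 11.8, 157.4]
tcp_rot: [3.141, -0.002, 1.391]
ft_force: [-4.5, 9.2, 10.8]
opening: 0.495
grip_force: 30.1
```

Request:
{"name": "drive_tool", "arguments": {
  "deltas": "-.002 -.007 -.013 0;-.002 -.007 -.013 0;0 0 0 0;0 0 0 0"
}}

```text
t: 10.68
eef_pos: [618.8, 11.3, 156.5]
tcp_rot: [3.137, -0.004, 1.391]
ft_force: [-1.4, 15.7, 23.0]
opening: 0.499
grip_force: 30.1
```

```bash
python3 look.py p6; python3 k.py p6 14;cat > m.py <<'E'
import sys
from h import *
a0=np.array([.154,.507,.848]);O=np.array([604.7,-41.8,85.3]);Y=np.array([.957,-.291,0]);X=np.cross(Y,a0)
for n in sys.argv[1:]:
    D=np.load(f"scene_{n}.npz");W=D["W"].reshape(-1,3);I=D["im"].reshape(-1,3).astype(int)
    l=W-O;z=l@a0;x=l@X;y=l@Y;r=np.hypot(x,y)
    m=(r<27)&(r>15)&(I[:,2]>80)&(I.max(1)-I.min(1)<45)
    print(n,np.histogram(z[m],np.arange(104,152,2))[0], np.histogram(z[m&(r>20.5)&(r<23)],np.arange(-4,30,2))[0])
E
python3 m.py p3 p4 p5 p6
```

```text
[618.8  11.3 156.5] [ 3.137 -0.004  1.391] [-1.4 15.7 23. ] [ 2.44  1.28 -0.37]
p6 326 offset x,y [0.3 1.5] tilt to x(tower), y rad [ 0.011 -0.032]
p3 [ 5 11  8 10 14 11 10  9 12 10 13 11 14 20  6 17 13 17 28 29 11  2  0] [ 3 12 14  8  0  0  1  1  1  0  0  0  1  0  4  1]
p4 [ 4 13  8  8 10  8 10  9 10 13  9 13 16  9 17 15 19 18 44 45  5  0  0] [ 0  2 30  8  1  0  1  1  0  0  0  0  0  1  1  3]
p5 [ 6 11 13  7 11 11 16 13 19 39 28  2  1  1  1  0  0  0  0  0  0  0  0] [0 0 2 0 0 0 3 1 0 0 0 0 0 0 0 1]
p6 [10 10 16  7 17 10 17 32 36 22  6  1  1  0  0  0  0  0  0  0  0  0  0] [0 0 2 1 0 0 1 1 0 0 0 0 0 0 0 0]
```

Request:
{"name": "drive_tool", "arguments": {
  "deltas": "0 0 0 -.008;0 0 0 -.008;-.01 0 -.01 .008;0 0 0 .012;0 0 0 .006;0 0 0 -.01;0 0 0 0;0 0 0 0"
}}

```text
t: 11.45
eef_pos: [618.3, 10.8, 155.5]
tcp_rot: [3.135, -0.003, 1.391]
ft_force: [0.1, 12.7, 21.4]
opening: 0.497
grip_force: 29.9
```

```bash
python3 look.py p7; python3 k.py p7 14; python3 m.py p7
```

```text
[618.3  10.8 155.5] [ 3.135e+00 -3.000e-03  1.391e+00] [ 0.1 12.7 21.4] [ 1.99  0.8  -0.34]
p7 319 offset x,y [0.5 1.1] tilt to x(tower), y rad [ 0.003 -0.032]
p7 [ 7 15 13 12 16 14 17 29 41 23  5  1  0  0  0  0  0  0  0  0  0  0  0] [0 0 2 1 0 0 0 0 0 0 1 0 1 1 0 1]
```

Request:
{"name": "drive_tool", "arguments": {
  "deltas": ".002 .008 .014 0;0 0 0 0"
}}

```text
t: 11.72
eef_pos: [618.1, 10.9, 155.8]
tcp_rot: [3.137, -0.002, 1.391]
ft_force: [0.5, 8.6, 11.0]
opening: 0.495
grip_force: 29.8
```

Request:
{"name": "drive_tool", "arguments": {
  "deltas": "0 0 0 0;0 0 0 0;0 0 0 0;0 0 0 0;0 0 0 0;0 0 0 0",
  "gripper": 0
}}

```text
t: 12.22
eef_pos: [616.5, 9.8, 153.7]
tcp_rot: [-3.142, 0.0, 1.391]
ft_force: [0.5, -0.1, 0.2]
opening: 0.86
grip_force: 0.0
```

Request:
{"name": "drive_tool", "arguments": {
  "deltas": "0 0 .1 0;0 0 .2 0;0 0 .3 0;0 0 .3 0;0 0 .3 0;-.2 .2 .1 0;-.3 .3 0 0;-.3 .3 0 0;0 0 0 0;0 0 0 0"
}}

```text
t: 13.05
eef_pos: [536.6, 90.1, 285.3]
tcp_rot: [3.14, -0.0, 1.393]
ft_force: [0.8, -0.6, -0.3]
opening: 1.003
grip_force: 0.0
```

```bash
python3 look.py p8; python3 k.py p8 14; python3 m.py p8
```

```text
[536.6  90.1 285.3] [ 3.14  -0.     1.393] [ 0.8 -0.6 -0.3] [-0.13  0.07 -0.01]
p8 387 offset x,y [-0.   1.2] tilt to x(tower), y rad [-0.017 -0.028]
p8 [30 25 32 31 32 28 33 46 79 40  8  0  0  0  0  0  0  0  0  0  0  0  0] [1 0 1 1 0 1 1 0 0 0 0 0 0 0 1 0]
```

View pics/p8.png

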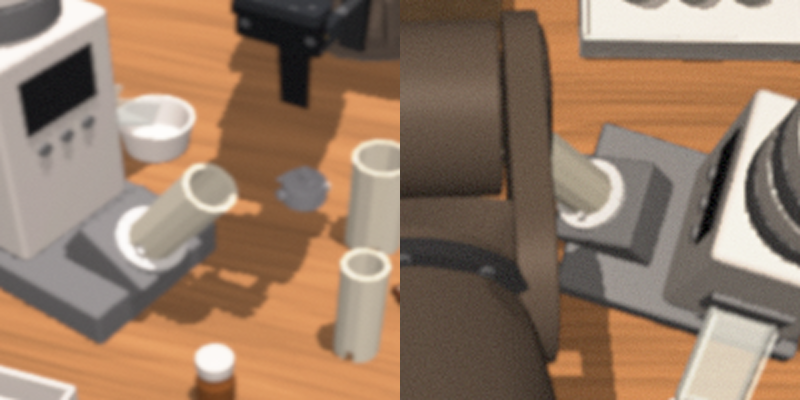

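The picture shows the sleeve seated on the collar, with a lug inside its notch at about (140, 250). The rim height is unchanged since release, and the gripper is clear.

```bash
python3 -c "
from cell import env
print(env.job_done())"
```

```text
the job is handed in; nothing more can be done
None
```

The 39 mm sleeve (sleeve_b) went down the neck with its notches over the lugs, was held until it stopped against the collar, and then released. By camera it sits about 1 mm from the collar and within 0.035 rad of the neck's axis. I moved none of the other objects, and the job is handed in, with no verdict shown.

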